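# Screw down the loose foot of a pantry pot stand

## Robot

A 6-joint arm with a two-finger parallel gripper is mounted at the origin on the work surface. World frame = base frame: x ahead of the robot, y to its left, z up, the work surface at z = 0. Lengths are in m, angles in rad, forces in N, time in s.
With the tool pointing down it reaches from about 0.25 to 0.725 m from the base axis. Payload 4 kg.
Tool frame: the origin (TCP) lies midway between the tips of the shut fingers; the grasp point (between the pads) lies 19 mm behind it; z points along the fingers, y is the direction in which the jaws open and shut (so a half turn about z gives the same grasp; the last joint's range is limited). The gripper opens to 85 mm and grips with 20 to 120 N. Pads are 22 mm wide; open, the fingers measure 114 mm over their backs; the gripper's body (76 mm by 85 mm) begins 54 mm behind the grasp point. The pads swing forward as they close: fully open they stand 13 mm farther back than shut.
Start: joints at [1.281, 0.241, 0.005, 1.335, 0, 1.571], TCP at [0.143, 0.479, 0.231] pointing down, gripper open.
Joint ranges: [-2.72, 2.72], [-1.05, 1.87], [-1.09, 1.28], [-1.99, 2.15], [-1.42, 1.44], [-3.14, 3.14]. Speed limits (rad/s): [2.79, 2.79, 3.14, 3.14, 3.14, 3.14].

## Interface

Orientations are given as a unit quaternion [x, y, z, w].
In Python, from workcell import monitor, cams, order gives the robot as it stands.
- The arm moves only by the tool send_rows, never from a script. Its argument "moves" is a list of rows, each a list of 4 numbers: the shift along the tool's x, y, z as a fraction of full scale, then the turn about the tool's z as a fraction of full scale. A call has 1 to 20 rows; each row shifts and turns the commanded pose from where the row before left it, along the tool's axes as they then stand; what a row does not reach is not made up. Full scale, the value 1, is 100 cm for a shift and 0.1 rad for a turn. A row lasts 1/10 s, in which the tool goes at most 50 mm and 8.59 degrees, less where a joint would pass 70% of its speed; a pose out of reach is approached as far as the arm can. A call with a number of a shift or a turn outside -1 to 1 is refused whole. A call with a gripper value outside its range is refused whole. "claw" is the gripper's target within -1 to 1 (fully open at 1, half-way at 0, shut at -1), set as the call begins (left out, the last holds). The fingers move at their own pace and stop on an object; the grip force is fixed at half the most. Time passes only in rows, so rows that do not move let the fingers close. It gives the time, the measured TCP pose, the force and the opening at its end, in the units of the state.
- monitor.get_obs(): the state, without advancing time (a new reading comes with each control period).
- cams.camera(name): name is "scene" or "top"; returns (picture, depth): 384x512x3 uint8, blue, green, red; 384x512 float32, m along the optical axis (not along the pixel's ray), 0 where there is no reading.
- cams.camera_info(name): a dict with "intrinsics" (3x3 intrinsics, pixels), "T" (4x4, takes a point from camera to world coordinates). Camera axes: x right, y up, looking along -z (the intrinsics and any distortion apply to the point x, -y, -z); pixel columns grow to the right and rows downward; lengths in m; the calibration is good to about 2 mm. A picture is of the moment at which its call begins. camera_info takes no time and is no camera call.
- order.job_done(): hands the job in, once; it reports no verdict.
The state is a dict: "clock": time; "joint_pos": joint angles; "joint_vel": joint speeds; "tau": joint torques, N m; "eef_pos": TCP position; "tool_rot": TCP orientation; "ft_force": force on the tool from outside, world axes, zero at the start; "ft_torque": the same for the moment, N m; "grip_width": finger opening in m.
Only numpy, scipy, OpenCV 4.12 (cv2) and the standard library are available. Lean on these libraries where they do the work, as an engineer would, in place of code of your own. Each camera call takes 0.05 s, during which the arm holds its last target.

## Task

The low white pot stand on the pantry counter rocks because one of its four screw feet is wound up: its black knob stands proud of its collar, higher than the other three, and its rubber pad hangs clear of the counter. Turn that one knob clockwise (seen from above) until the foot is fully home and its pad is down on the counter like the others, then let go. Leave the stand where it is, level on its feet.

Things in the scene. Friction and masses are not known exactly. Their poses are not given: they have to be found in the camera images.
- stand: Loose white 190 mm square plate, top at 22 mm, any yaw; cork disc with a brass lid in the middle (top 40 mm). Four screw feet at x, y = +-75 mm in its frame, each a black knob on a white collar; the wound-up one is at +75, +75. The other three knobs are fixed, 34 to 60 mm above the counter. About 3 kg; rests level on three feet; over 5 N down on the wound-up foot tips it. Origin: centre, counter level.
- knob (a point): Middle of the wound-up foot's round black knob, on its axis (36 mm across, 26 mm tall: its top is 13 mm above this point, its underside 13 mm below). 57 to 60.5 mm above the counter at the start, 47 when home. Knob, stem and pad are one piece and sink together as it is screwed down. Can be gripped at any yaw.
- foot_pad (a point): Centre of the underside of the wound-up foot's rubber pad (30 mm across), 47 mm below knob; 10 to 13.5 mm above the counter at the start, on the counter (0) when screwed home.
- foot (a joint): Turn of the wound-up foot in rad, growing clockwise seen from above: -1.35 to -1.0 at the start, 0 is fully home (pad on the counter, knob on its collar), with a firm stop 0.03 rad beyond. Quick thread: it sinks 10 mm per rad. Friction about 0.2 N m; it stays where it is left.

How it is judged:
At the end, for the whole second after the job is handed in: The wound-up foot is screwed home to within 0.2 rad and its pad is within 2 mm of the counter; the stand is at rest, level within 0.015 rad and within 25 mm of where it stood (height (world z) of foot_pad below 0.002 m and value of joint foot above -0.2 rad and angle between stand's own z axis and vertical below 0.015 rad and distance of stand from where it was at the start of the episode below 0.025 m and linear speed of stand below 0.01 m/s); the robot touches nothing.
It also fails if it takes over 35 s, if anything falls off the work surface, if the arm or the gripper's body presses on something with over 40 N, if the wrist force passes 120 N, or if a joint passes its speed limit or range.

## Working session

There is one attempt and no reset: what is moved stays moved. The work goes in short steps, Python scripts to look and compute and a tool call to move; the robot and the scene stay as the last step left them, time stands still between calls to the robot, and variables do not carry over. Pictures are saved under pics/ and viewed, and the job is handed in when it is done.

Besides the shell and the picture viewer there is one more tool, called by a JSON object that holds its "fn" and its "kwargs". send_rows: Moves the arm, as the interface text tells. Its arguments: {"type":"object","properties":{"moves":{"type":"array","items":{"type":"array","items":{"type":"number","minimum":-1,"maximum":1}}},"claw":{"type":"number"}},"required":["moves"]}

```bash
ls; mkdir -p pics; python3 - <<'E'
from workcell import monitor,cams,order
import cv2,numpy as np
for n in ["top","scene"]:
    p,d=cams.camera(n); cv2.imwrite(f"pics/{n}0.png",p); np.save(f"{n}0.npy",d)
    i=cams.camera_info(n); print(n,i)
    np.savez(f"{n}_cal.npz",K=i["intrinsics"],T=i["T"])
print(monitor.get_obs())
E
```

```text
pics
top {'intrinsics': array([[457.64880571,   0.        , 253.87499477],
       [  0.        , 457.64880571, 192.43272266],
       [  0.        ,   0.        ,   1.        ]]), 'T': array([[ 0.01635606,  0.99588242, -0.0891666 ,  0.51244255],
       [-0.9998538 ,  0.01584592, -0.0064261 ,  0.02261756],
       [-0.00498672,  0.08925867,  0.99599599,  0.87571771],
       [ 0.        ,  0.        ,  0.        ,  1.        ]])}
scene {'intrinsics': array([[499.41114001,   0.        , 252.82003751],
       [  0.        , 499.41114001, 192.06769319],
       [  0.        ,   0.        ,   1.        ]]), 'T': array([[ 0.52195808, -0.57999619,  0.6254312 ,  1.0118072 ],
       [ 0.85296176,  0.35835123, -0.37952685, -0.20362148],
       [-0.00399991,  0.73156601,  0.68175889,  0.54965542],
       [ 0.        ,  0.        ,  0.        ,  1.        ]])}
{'clock': 0.1, 'joint_pos': array([ 1.28102908e+00,  2.41354614e-01,  3.87141304e-03,  1.33517679e+00,
       -2.34905048e-05,  1.57080698e+00]), 'joint_vel': array([-0.00110189, -0.0016632 ,  0.00344121, -0.00103095, -0.00045811,
       -0.00019978]), 'tau': array([ 7.84151434e-04, -3.73137438e+01,  2.53010076e+01,  1.08601412e-02,
        5.47405909e-05, -1.16518848e-05]), 'eef_pos': array([0.14271415, 0.4786257 , 0.23049824]), 'tool_rot': array([ 1.44382468e-01,  9.89521518e-01, -9.23763758e-04, -1.22908025e-04]), 'ft_force': array([0.07447596, 0.22399109, 0.01192064]), 'ft_torque': array([-0.04664712,  0.0360132 , -0.02961098]), 'grip_width': 0.08583086101714471}
```

View pics/top0.png

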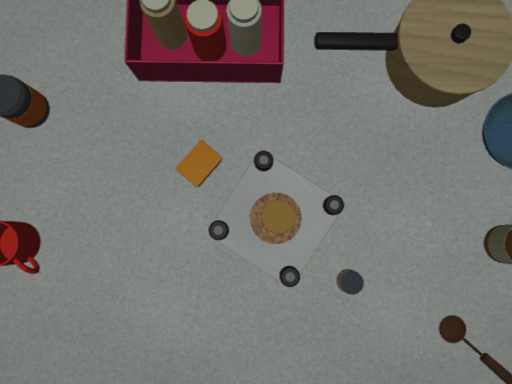

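View pics/scene0.png

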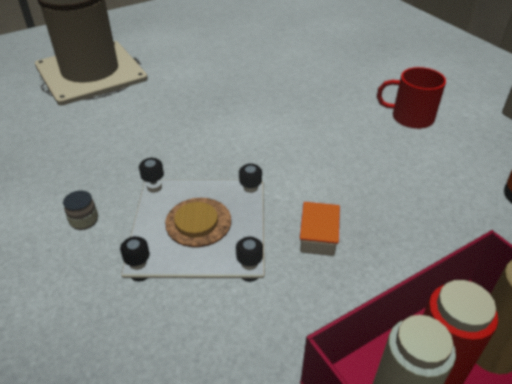

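The top view shows the stand with knobs at about (264,160), (334,205), (290,276) and (219,230). In the scene view the knob at (151,170) seems to stand proud, since its stem is visible. I'll check this with depth.

```bash
cat > h.py <<'E'
import numpy as np
def world(n,d):
    c=np.load(f"{n}_cal.npz");K=c["K"];T=c["T"]
    v,u=np.mgrid[0:384,0:512]
    P=np.stack([(u-K[0,2])*d/K[0,0],-(v-K[1,2])*d/K[1,1],-d,np.ones_like(d)],-1)
    return (P@T.T)[...,:3]
def proj(n,p):
    c=np.load(f"{n}_cal.npz");q=np.linalg.inv(c["T"])@np.append(p,1)
    x=c["K"]@np.array([q[0],-q[1],-q[2]]);return x[:2]/x[2]
E
python3 - <<'E'
import cv2,numpy as np
from h import *
p=cv2.imread("pics/top0.png");W=world("top",np.load("top0.npy"))
print("counter z",np.median(W[300:370,100:200,2]))
for (u,v) in [(264,160),(334,205),(290,276),(219,230)]:
    w=W[v-14:v+15,u-14:u+15].reshape(-1,3); 
    zt=np.percentile(w[w[:,2]>.03][:,2],80); s=w[(w[:,2]>zt-.006)]
    (cx,cy),r=cv2.minEnclosingCircle(s[:,:2].astype(np.float32))
    print((u,v),"z",zt,w[:,2].max(),"c",s[:,:2].mean(0),cx,cy,r,len(s))
a=cv2.resize(p[140:300,200:360],(600,600),interpolation=cv2.INTER_CUBIC)
q=cv2.imread("pics/scene0.png");b=cv2.resize(q[140:290,100:280],(720,600),interpolation=cv2.INTER_CUBIC)
cv2.imwrite("pics/topc.png",a);cv2.imwrite("pics/scenec.png",b)
E
```

```text
counter z -0.0008427334088089711
(264, 160) z 0.05991184026833485 0.8757177123440651 c [0.64273144 0.01275711] 0.5870603919029236 0.017602190375328064 0.07488622516393661 297
(334, 205) z 0.059816954795187116 0.8757177123440651 c [ 0.5657228  -0.11319597] 0.5435733795166016 -0.0538737028837204 0.08268355578184128 312
(290, 276) z 0.07141017492995756 0.8757177123440651 c [ 0.43991248 -0.03536673] 0.4699855446815491 -0.013674279674887657 0.0559542290866375 334
(219, 230) z 0.059948819498183495 0.8757177123440651 c [0.5177538  0.09098776] 0.5165823698043823 0.06570097804069519 0.04338185489177704 312
```

```bash
sleep 1
```

```text
(no output)
```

View pics/topc.png

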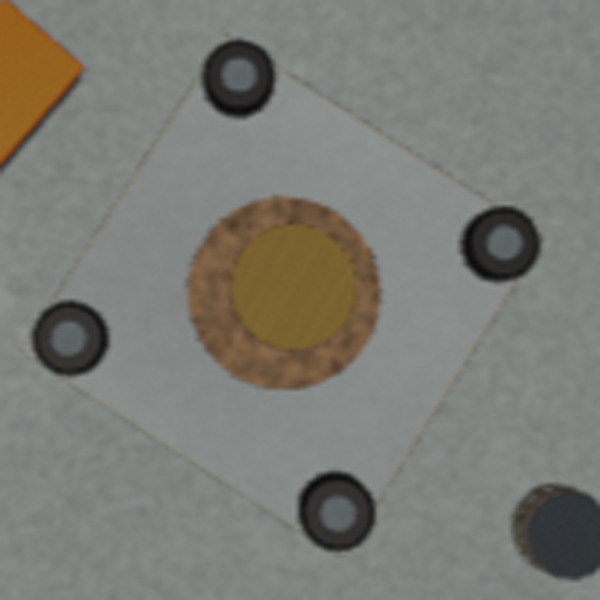

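View pics/scenec.png

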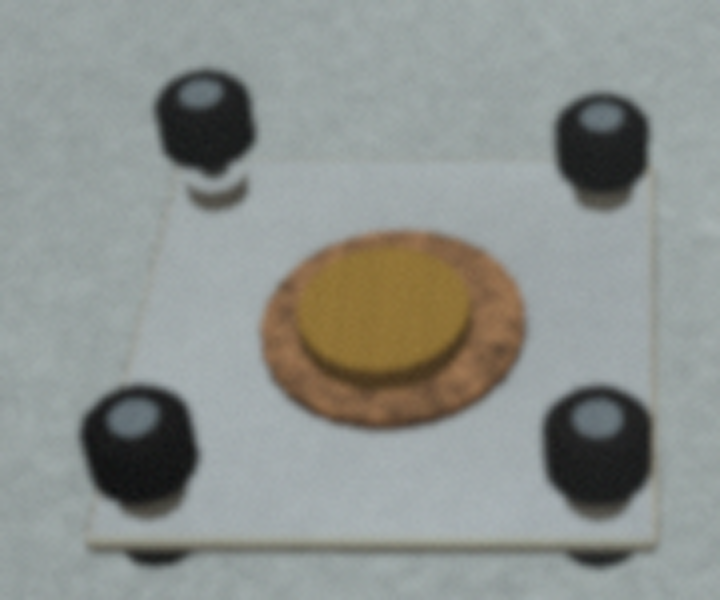

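```bash
cat >> h.py <<'E'
def ray(n,u,v,z):
    c=np.load(f"{n}_cal.npz");K=c["K"];T=c["T"]
    r=T[:3,:3]@np.array([(u-K[0,2])/K[0,0],-(v-K[1,2])/K[1,1],-1]);o=T[:3,3]
    return o+r*(z-o[2])/r[2]
E
python3 - <<'E'
from h import *
import cv2
W=world("top",np.load("top0.npy"))
for u,v,z in [(289.9,276.3,.071),(264,160,.06),(334,205,.06),(219,230,.06)]:
    w=W[int(v)-14:int(v)+15,int(u)-14:int(u)+15].reshape(-1,3)
    s=w[(w[:,2]>z-.012)&(w[:,2]<z+.01)]
    t=w[(abs(w[:,2]-z)<.004)]
    c,r=cv2.minEnclosingCircle(t[:,:2].astype(np.float32))
    print(ray("top",u,v,z)[:2],"depth:",t[:,:2].mean(0),c,r,np.median(t[:,2]),len(t))
w=W[270:295,338:362].reshape(-1,3);print("jar",np.percentile(w[:,2],90))
p=ray("top",289.9,276.3,.071);print("scene reproj",proj("scene",p))
from scipy.spatial.transform import Rotation as R
q=[1.44382468e-01,9.89521518e-01,-9.23763758e-04,-1.22908025e-04]
print(R.from_quat(q).as_matrix().round(3))
E
```

```text
[ 0.439302   -0.03712277] depth: [ 0.43947342 -0.03574113] (0.43914514780044556, -0.035959381610155106) 0.01783391647040844 0.07005131624461935 304
[0.6443913  0.01060848] depth: [0.64453512 0.01282911] (0.6452458500862122, 0.01260917168110609) 0.017603544518351555 0.058924065721139174 262
[ 0.56524132 -0.11538403] depth: [ 0.5662686  -0.11459805] (0.5662921667098999, -0.11491453647613525) 0.01769200526177883 0.0586484797077329 272
[0.51746127 0.0887562 ] depth: [0.51786051 0.09096436] (0.5181819796562195, 0.09128965437412262) 0.017778240144252777 0.058979234976501815 283
jar 0.04547100014419679
scene reproj [149.34650749 164.31224804]
[[-0.958  0.286 -0.001]
 [ 0.286  0.958 -0.002]
 [-0.    -0.002 -1.   ]]
```

The raised knob is at top (290,276): its top reads 71 mm and the others 60 mm, so foot ≈ -1.15. The two views agree on about (0.4395, -0.036). Next I move over it.

{"fn": "send_rows", "kwargs": {"moves": [[-0.0288, -0.0272, 0, 0], [-0.0288, -0.0272, 0, 0], [-0.0288, -0.0272, 0, 0], [-0.0288, -0.0272, 0, 0], [-0.0288, -0.0272, 0, 0], [-0.0288, -0.0272, 0, 0], [-0.0288, -0.0272, 0, 0], [-0.0288, -0.0272, 0, 0], [-0.0288, -0.0272, 0, 0], [-0.0288, -0.0272, 0, 0], [-0.0288, -0.0272, 0, 0], [-0.0288, -0.0272, 0, 0], [-0.0288, -0.0272, 0, 0], [-0.0288, -0.0272, 0, 0], [-0.0288, -0.0272, 0, 0], [0, 0, 0, 0], [0, 0, 0, 0]], "claw": 1}}

```text
clock: 1.8
eef_pos: [0.4398, -0.0358, 0.2306]
tool_rot: [0.145, 0.989, 0.0, -0.001]
ft_force: [-0.5, 0.3, 0.3]
grip_width: 0.0854
```

```bash
python3 - <<'E'
from workcell import monitor
o=monitor.get_obs()
for k,v in o.items(): print(k,v)
E
```

```text
clock 1.8
joint_pos [-8.15296027e-02  1.26440168e-01 -1.37905962e-01  1.30846599e+00
  4.15249684e-04  2.10413565e-01]
joint_vel [ 0.03757324 -0.01964066 -0.01850063  0.00375822  0.00317228  0.00182768]
tau [-7.91412201e-01 -3.10230410e+01  2.55569762e+01 -1.56094059e-01
 -6.38480019e-02 -1.81467313e-02]
eef_pos [ 0.43982931 -0.03581232  0.23062071]
tool_rot [ 1.45453879e-01  9.89364498e-01  1.42288011e-04 -1.01917279e-03]
ft_force [-0.47846591  0.31632925  0.2946398 ]
ft_torque [ 0.0153256  -0.01426093  0.02868787]
grip_width 0.08544016537125654
```

{"fn": "send_rows", "kwargs": {"moves": [[0, 0, 0.03, 0], [0, 0, 0.03, 0], [0, 0, 0.03, 0], [0, 0, 0.03, 0], [0, 0, 0.025, 0], [0, 0, 0.02, 0], [0, 0, 0.015, 0], [0, 0, 0.01, 0], [0, 0, 0, 0], [0, 0, 0, 0]]}}

```text
clock: 2.8
eef_pos: [0.4403, -0.0347, 0.0418]
tool_rot: [0.144, 0.99, 0.0, 0.0]
ft_force: [-0.3, 0.1, -0.1]
grip_width: 0.0854
```

```bash
python3 - <<'E'
from workcell import cams
import cv2
p,d=cams.camera("scene");cv2.imwrite("pics/s1.png",p[100:290,60:300].repeat(3,0).repeat(3,1))
E
```

```text
(no output)
```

View pics/s1.png

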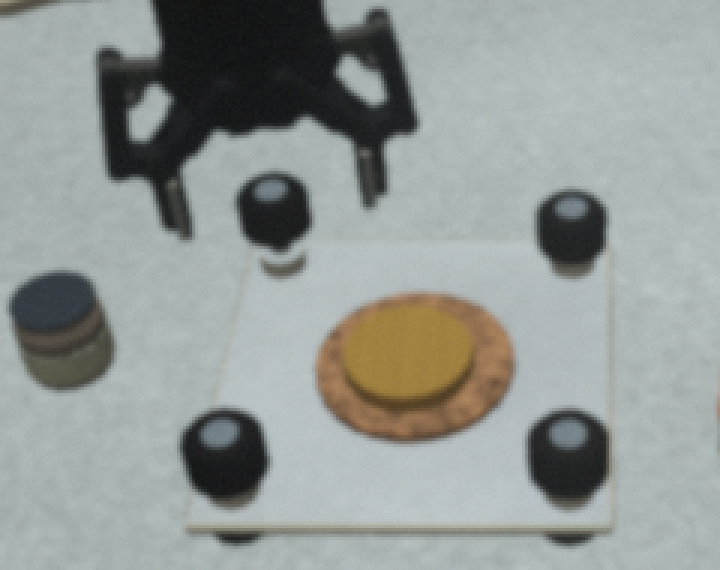

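The fingertips, at crop (183,235) and (368,200), straddle the knob at (274,208) and are centred on it. I'll close the gripper.

{"fn": "send_rows", "kwargs": {"moves": [[0, 0, 0, 0], [0, 0, 0, 0], [0, 0, 0, 0], [0, 0, 0, 0], [0, 0, 0, 0], [0, 0, 0, 0], [0, 0, 0, 0], [0, 0, 0, 0], [0, 0, 0, 0], [0, 0, 0, 0]], "claw": -1}}

```text
clock: 3.85
eef_pos: [0.4403, -0.0362, 0.0421]
tool_rot: [0.145, 0.989, -0.001, 0.0]
ft_force: [-2.5, -1.9, 6.5]
grip_width: 0.0339
```

```bash
python3 - <<'E'
from workcell import cams,monitor
import cv2
p,d=cams.camera("scene");cv2.imwrite("pics/s2.png",p[100:290,60:300].repeat(3,0).repeat(3,1))
o=monitor.get_obs();print(o["eef_pos"],o["ft_force"],o["ft_torque"],o["grip_width"])
E
```

```text
[ 0.44037521 -0.03624166  0.04211633] [-3.05640856 -1.87963801  6.42610949] [-0.54457199  0.4663023  -0.02764971] 0.03440995300075964
```

View pics/s2.png

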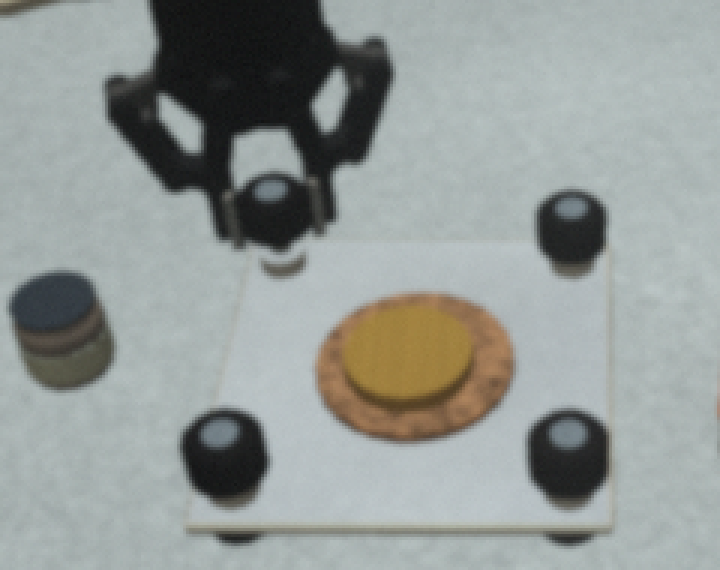

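The knob is gripped, with 6.5 N of downward push on it. I'll turn a little without descending to relieve that, then follow the thread at 10 mm/rad.

{"fn": "send_rows", "kwargs": {"moves": [[0, 0, 0, 0.5], [0, 0, 0.0004, 0.5], [0, 0, 0.0005, 0.5], [0, 0, 0.0005, 0.5], [0, 0, 0, 0]]}}

```text
clock: 4.4
eef_pos: [0.4404, -0.0361, 0.0402]
tool_rot: [0.243, 0.97, -0.001, 0.0]
ft_force: [-1.2, -3.2, 2.0]
grip_width: 0.0342
```

```bash
cat > st.py <<'E'
from workcell import monitor
o=monitor.get_obs();print(o["clock"],o["joint_pos"][[0,5]],o["eef_pos"],o["ft_force"],o["ft_torque"],o["grip_width"])
E
python3 st.py
```

```text
4.4 [-0.08068643  0.40987127] [ 0.44035233 -0.03613511  0.04018575] [-1.23860478 -3.17681947  2.02966735] [-0.63963267  0.20586831 -0.15941283] 0.03417433146210611
```

{"fn": "send_rows", "kwargs": {"moves": [[0, 0, 0.0005, 0.5], [0, 0, 0.0005, 0.5], [0, 0, 0.0005, 0.5], [0, 0, 0.0005, 0.5], [0, 0, 0.0005, 0.5], [0, 0, 0.0005, 0.5], [0, 0, 0, 0]]}}

```text
clock: 5.1
eef_pos: [0.4404, -0.0361, 0.0372]
tool_rot: [0.385, 0.923, -0.001, 0.0]
ft_force: [-0.5, -4.2, 3.4]
grip_width: 0.0339
```

```bash
python3 st.py
```

```text
5.1 [-0.08056283  0.70901515] [ 0.44039705 -0.03605458  0.03718496] [-0.52343375 -4.17222956  3.40157944] [-0.76834437  0.21787541 -0.12149794] 0.033914638988859575
```

{"fn": "send_rows", "kwargs": {"moves": [[0, 0, 0.0004, 0.5], [0, 0, 0.0004, 0.5], [0, 0, 0.0005, 0.5], [0, 0, 0.0005, 0.5], [0, 0, 0.0005, 0.5], [0, 0, 0.0005, 0.5], [0, 0, 0.0005, 0.5], [0, 0, 0.0005, 0.5], [0, 0, 0, 0]]}}

```text
clock: 6.0
eef_pos: [0.4405, -0.036, 0.0332]
tool_rot: [0.56, 0.828, -0.0, 0.001]
ft_force: [-0.1, -5.2, 1.4]
grip_width: 0.0344
```

```bash
python3 st.py; python3 - <<'E'
from workcell import cams,monitor
import cv2
p,d=cams.camera("scene");cv2.imwrite("pics/s3.png",p[100:290,60:300].repeat(3,0).repeat(3,1))
E
```

```text
6.0 [-0.0804697   1.10832812] [ 0.44050895 -0.03595636  0.03323792] [-0.12949571 -5.21705635  1.36455808] [-0.8613162   0.10666056 -0.11541399] 0.03441033526985472
```

View pics/s3.png

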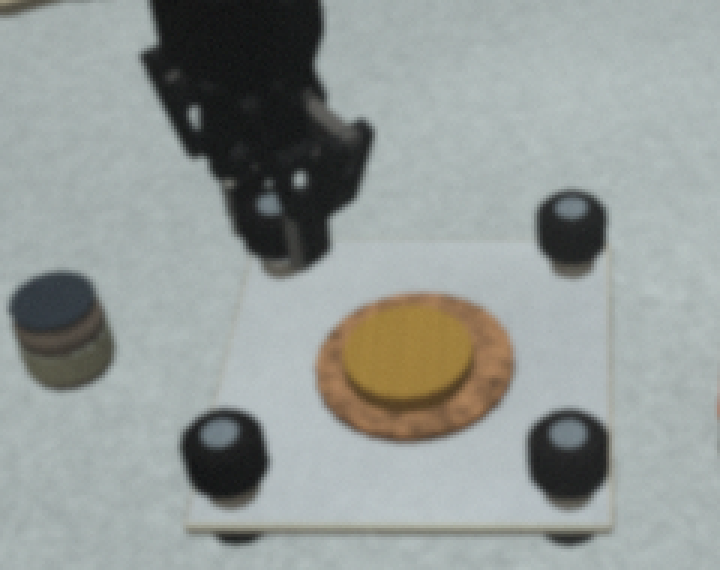

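The knob has sunk with the turn and the stand hasn't moved. About 0.9 rad is done, so I continue and watch the moment.

{"fn": "send_rows", "kwargs": {"moves": [[0, 0, 0.0005, 0.5], [0, 0, 0.0005, 0.5], [0, 0, 0.0005, 0.5], [0, 0, 0, 0]]}}

```text
clock: 6.45
eef_pos: [0.4405, -0.0359, 0.0317]
tool_rot: [0.621, 0.784, -0.0, 0.001]
ft_force: [0.2, -6.4, 1.3]
grip_width: 0.0339
```

```bash
python3 st.py
```

```text
6.45 [-0.08041612  1.25843311] [ 0.44054607 -0.03591309  0.0317438 ] [ 0.2270322  -6.43019261  1.30459677] [-1.02378797  0.07434216 -0.09766664] 0.03394206309400302
```

{"fn": "send_rows", "kwargs": {"moves": [[0, 0, 0.0004, 0.4], [0, 0, 0, 0]]}}

```text
clock: 6.65
eef_pos: [0.4405, -0.0359, 0.0313]
tool_rot: [0.636, 0.772, -0.0, 0.001]
ft_force: [-0.8, -4.9, 2.2]
grip_width: 0.0337
```

```bash
python3 st.py
```

```text
6.65 [-0.08041332  1.29811126] [ 0.44052138 -0.03590389  0.03133681] [-0.75067422 -4.85684913  2.22879889] [-1.00100881  0.03729175 -0.03231781] 0.03365253676505103
```

{"fn": "send_rows", "kwargs": {"moves": [[0, 0, 0.0003, 0.3], [0, 0, 0, 0]]}}

```text
clock: 6.85
eef_pos: [0.4405, -0.0359, 0.0311]
tool_rot: [0.647, 0.762, -0.0, 0.001]
ft_force: [0.3, -3.6, 1.0]
grip_width: 0.0339
```

```bash
python3 st.py
```

```text
6.85 [-0.0804192   1.32788245] [ 0.44054124 -0.03591322  0.03105777] [ 0.25438779 -3.55051564  0.96006982] [-1.04212595  0.06687696  0.04828451] 0.03393638100471663
```

{"fn": "send_rows", "kwargs": {"moves": [[0, 0, 0.0003, 0.3], [0, 0, 0, 0]]}}

```text
clock: 7.05
eef_pos: [0.4406, -0.0359, 0.0309]
tool_rot: [0.659, 0.752, -0.0, 0.001]
ft_force: [-0.2, -5.6, 3.5]
grip_width: 0.0346
```

```bash
python3 st.py; python3 - <<'E'
from workcell import cams
import cv2
p,d=cams.camera("scene");cv2.imwrite("pics/s4.png",cv2.resize(p[140:290,100:280],(720,600),interpolation=cv2.INTER_CUBIC))
E
```

```text
7.05 [-0.08037006  1.35757515] [ 0.44058169 -0.03591476  0.03089305] [-0.18920895 -5.56057168  3.50462041] [-1.03343486  0.15594622  0.14920713] 0.034554799190905476
```

View pics/s4.png

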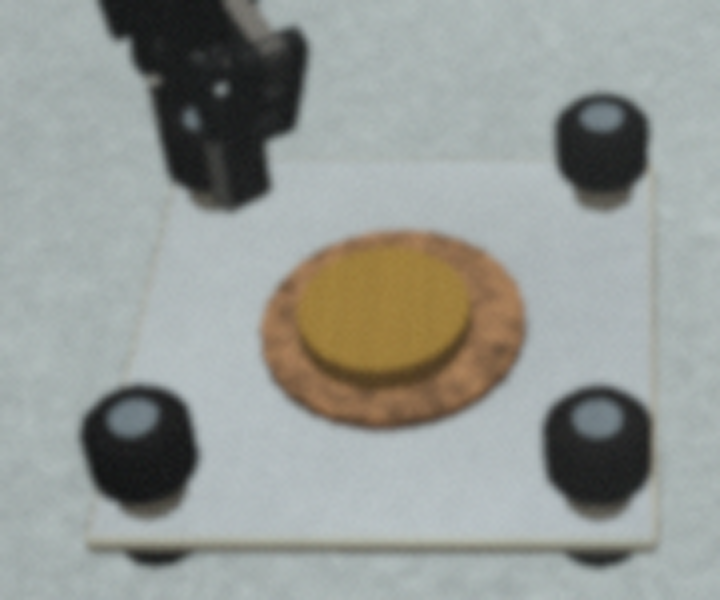

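{"fn": "send_rows", "kwargs": {"moves": [[0, 0, 0, 0.3], [0, 0, 0, 0]]}}

```text
clock: 7.3
eef_pos: [0.4405, -0.0356, 0.0309]
tool_rot: [0.67, 0.743, -0.0, 0.0]
ft_force: [-0.9, -5.2, 3.8]
grip_width: 0.0342
```

```bash
python3 st.py
```

```text
7.3 [-0.08012755  1.38783921] [ 0.44052821 -0.0356166   0.030854  ] [-0.86038508 -5.21945313  3.76256069] [-1.03177552  0.20198278  0.34709875] 0.0342179778224546
```

{"fn": "send_rows", "kwargs": {"moves": [[0, 0, 0, 0.3], [0, 0, 0, 0]]}}

```text
clock: 7.5
eef_pos: [0.4404, -0.0346, 0.0309]
tool_rot: [0.682, 0.732, 0.001, -0.0]
ft_force: [-1.2, -1.9, 5.8]
grip_width: 0.0346
```

```bash
python3 st.py
```

```text
7.5 [-0.07950172  1.42025916] [ 0.44043483 -0.0345703   0.0308548 ] [-1.20199464 -1.94054757  5.75639701] [-0.41998384  0.23289194  0.20512113] 0.034601859044349065
```

The moment rose and then something slipped by about 1 mm, so the foot is at its stop. I'll release, rise straight up and check.

{"fn": "send_rows", "kwargs": {"moves": [[0, 0, 0, 0], [0, 0, 0, 0], [0, 0, 0, 0], [0, 0, 0, 0], [0, 0, 0, 0], [0, 0, 0, 0]], "claw": 1}}

```text
clock: 8.1
eef_pos: [0.4403, -0.0352, 0.0306]
tool_rot: [0.682, 0.732, 0.0, -0.0]
ft_force: [-0.1, -0.4, 0.1]
grip_width: 0.0855
```

{"fn": "send_rows", "kwargs": {"moves": [[0, 0, -0.01, 0], [0, 0, -0.03, 0], [0, 0, -0.03, 0], [0, 0, -0.04, 0], [0, 0, -0.04, 0], [0, 0, -0.04, 0], [0, 0, 0, 0]]}}

```text
clock: 8.8
eef_pos: [0.4438, -0.0356, 0.2272]
tool_rot: [0.682, 0.732, 0.004, 0.005]
ft_force: [0.8, -0.7, -0.7]
grip_width: 0.0853
```

{"fn": "send_rows", "kwargs": {"moves": [[-0.03, -0.03, 0, 0], [-0.03, -0.03, 0, 0], [-0.03, -0.03, 0, 0], [-0.03, -0.03, 0, 0], [0, 0, 0, 0]]}}

```text
clock: 9.3
eef_pos: [0.3259, -0.1659, 0.2207]
tool_rot: [0.684, 0.729, -0.001, -0.0]
ft_force: [0.6, 0.7, -0.3]
grip_width: 0.0853
```

```bash
python3 - <<'E'
from workcell import cams
import cv2
from h import *
p,d=cams.camera("scene");cv2.imwrite("pics/s5.png",cv2.resize(p[140:290,100:280],(720,600),interpolation=cv2.INTER_CUBIC))
p,d=cams.camera("top");cv2.imwrite("pics/t5.png",p)
W=world("top",d);W0=world("top",np.load("top0.npy"))
for u,v in [(289,275),(264,160),(334,205),(219,230)]:
    for w in (W0,W):
        w=w[v-14:v+15,u-14:u+15].reshape(-1,3);s=w[(w[:,2]>.05)&(w[:,2]<.08)]
        print(u,v,s.mean(0) if len(s) else None,np.percentile(s[:,2],80) if len(s) else None,len(s))
E
```

```text
289 275 [ 0.43969096 -0.03549106  0.06930837] 0.07136336803024435 349
289 275 [ 0.43913245 -0.03477959  0.05836183] 0.05991189917688537 327
264 160 [0.64430799 0.01268903 0.05827888] 0.0599225796880406 306
264 160 [0.64449459 0.01221492 0.05835351] 0.06000847029899903 306
334 205 [ 0.56617112 -0.11413765  0.05804284] 0.05987795341515536 323
334 205 [ 0.56543045 -0.11390441  0.05823773] 0.05979196456094269 318
219 230 [0.51786138 0.09119607 0.05850985] 0.059969557217388746 317
219 230 [0.51823076 0.09159773 0.05843695] 0.05989705173598057 317
```

View pics/s5.png

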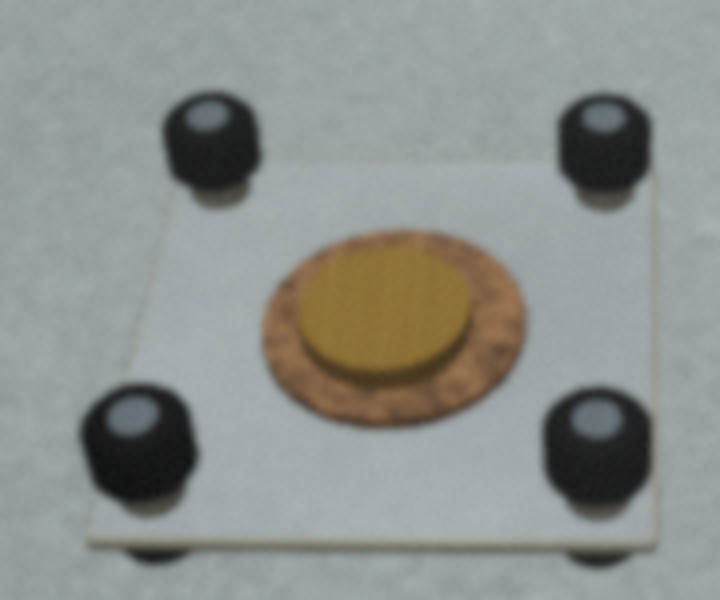

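View pics/t5.png

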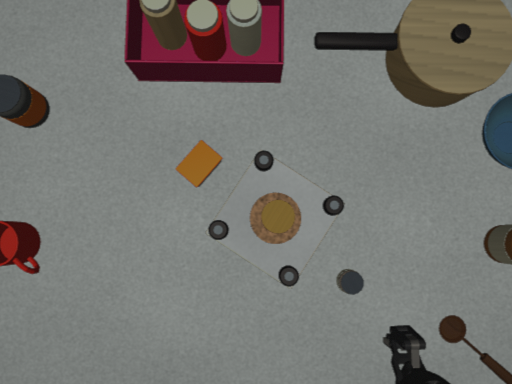

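All four knob tops now read about 59.9 mm, and the stand has moved by no more than about 1 mm. The knob at crop (212,140) sits on its collar, and the gripper is well clear at top (405,350). I'm handing in.

```bash
python3 -c "
from workcell import order
print(order.job_done())"
```

```text
the job is handed in; nothing more can be done
None
```

I gripped the raised knob and turned it clockwise about 1.2 rad while following it down the thread. When it reached its stop I let go, backed the gripper away and handed the job in at about 9.4 s of the 35 s allowed.

**Foot:** the knob top went from 71.4 mm to 59.9 mm, level with the other three (59.8 to 60.0 mm). By the thread pitch, that puts the pad on the counter.

**Stand:** it is level to within the measurement noise, and its knobs had shifted by no more than about 1 mm. I saw one slip of about 1 mm when the foot met its stop.

**Forces:** the downward push on the foot was 6.5 N just after gripping and 5.8 N at the stop, both slightly over the 5 N tipping figure. The pictures showed no tipping. After release the force readings were near zero.

No check failed. I did not see the pad itself directly; its position comes from the knob height. The hand-in reports no verdict.

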